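Lock the carton stop on the packing bench

TASK

The yellow carton stop on the packing bench is loose: take the key with the orange handle out of the wooden stand, feel gently for the hex socket in the stop's slot, and seat the key fully in it. Turn the lock clockwise, regrasping as you need, until it is fully home but without forcing it against its end, and leave the key standing upright, fully down in the socket. Leave everything else where it is.

Things in the scene. Friction and masses are not known exactly. Their poses are not given: they have to be found in the camera images.
- stop: Carton stop, fixed to the bench: yellow block 110 (x) by 130 (y) by 46 mm high; along its -x side a silver fence 10 mm thick, 200 wide, 70 high (60 mm from the block's centre). Origin: centre of the block's underside, z up. In its top an open slot, 30 mm wide (x), 54 long (y), 12 deep. The slot's bottom is the flat steel face of the cam lock, with a hex socket in it.
- slot_mid (a point): Centre of the slot, level with the block's top (46 mm above the bench), axes as the stop's. The hex socket in the slot's bottom is vertical, 16.8 mm across flats, 24 mm deep below the cam face (floor 10 mm above the bench). Its axis is at x = 0 here but anywhere from -14 to +14 mm along y: where is not reported and must be felt for.
- cam (a joint): Angle of the cam lock, rad, growing clockwise seen from above. Starts at 0 to 0.6; home at a hard stop at 4.4. Stays where left, turns at about 0.1 N m; is damaged beyond 0.5 N m. At 0 two flats of the hex socket face the stop's +x and -x; a red line on the cam face, from the middle of one flat outwards, points along +x at 0. The key has about 5 degrees of play either way in it.
- key_mid (a point): Centre of the key's orange square handle, 28 by 28 mm, 44 high, flat sides facing its x and y. The key stands upright (z up) in a hole of the stand, handle resting on it. Below the handle a straight hex shaft, 16 mm across flats (two flats face +x and -x), tapering over its last 8 mm to a blunt nose 7 mm wide; the nose ends 98 mm below this point. About 0.18 kg.
- key_tip (a point): End of the orange key's nose, on its axis, axes as the key's. Fully seated it is at the socket's floor.
- stand: Plywood stand, fixed, 180 (x) by 60 (y) by 84 mm high, with two holes 21 mm wide at x = -55 and +55 mm; one holds the orange key, the other the blue one. Origin: centre of its underside.
- thinkey_mid (a point): Centre of the blue handle of a thinner key (same handle and length, 10 mm hex), in the other hole. Leave alone.
- mug: White mug, 80 mm wide, 90 high; origin under its centre. Leave alone.
- taperoll: Roll of clear tape lying flat, 100 mm wide, 48 high; origin under its centre. Leave alone.
- carton: Small closed cardboard carton 100 by 140 by 70 mm; origin under its centre. Leave alone.
- glue: White bottle with red cap, 54 mm wide, 150 high; origin under its centre. Leave alone.
- driver: Screwdriver lying on the bench. Leave alone.
- tin: Aluminium bowl 100 mm wide, 45 high; origin under its centre. Leave alone.
- charger: Black charger block 60 by 90 by 35 mm; origin under its centre. Leave alone.
Not all that is in view belongs to the job. What is meant by the part that bears key_mid is not white, and is the larger of those in its own colour.

How it is judged:
On the way, in this order (a step that is already met when the one before it is completed fails the run):
1. the orange key is seated in the hex socket, down to within 5 mm of its floor (z of key_tip in the frame of stop below 0.015 m and horizontal distance between key_tip and slot_mid below 0.02 m and angle between key_tip's own z axis and vertical below 0.12 rad), for 0.2 s.
2. the lock is turned past half way with the key in it (value of joint cam above 2.2 rad and z of key_tip in the frame of stop below 0.018 m and horizontal distance between key_tip and slot_mid below 0.02 m), for 0.1 s.
At the end, for the whole second after the job is handed in: The cam lock is within 0.2 rad of its hard stop (above 4.2 rad) and still, and the orange key stands released in the socket, its nose within 5 mm of the socket's floor and its axis within 7 degrees of upright (all of step 1 and value of joint cam above 4.2 rad and velocity of joint cam below 0.05 rad/s); the robot touches nothing.
It fails at once if the stop is pressed with more than 40 N before the key's nose is down in the socket (contact force between anything else and stop above 40 N and z of key_tip in the frame of stop above 0.03 m).
It fails at once if the lock is forced (more than 180 N of summed contact force on the stop and its lock, over 0.5 N m on the key) (contact force between anything else and stop above 180 N).
It fails at once if another thing is moved by more than 30 mm (distance of any of thinkey_mid, mug, taperoll, carton, glue, driver, tin, charger from where it was at the start of the episode above 0.03 m).
It also fails if it takes over 69 s, if anything falls off the work surface, if the arm or the gripper's body presses on something with over 40 N, if the wrist force passes 120 N, or if a joint passes its speed limit or range.

ROBOT

A 7-joint arm with a two-finger parallel gripper is mounted at the origin on the work surface. World frame = base frame: x ahead of the robot, y to its left, z up, the work surface at z = 0. Lengths are in m, angles in rad, forces in N, time in s.
With the tool pointing down it reaches from about 0.425 to 0.925 m from the base axis. Payload 6.8 kg.
Tool frame: the origin (TCP) lies midway between the tips of the shut fingers; the grasp point (between the pads) lies 19 mm behind it; x points along the fingers, z is the direction in which the jaws open and shut, and the axes are right-handed (so a half turn about x gives the same grasp; the last joint's range is limited). The gripper opens to 85 mm and grips with 20 to 120 N. Pads are 22 mm wide; open, the fingers measure 114 mm over their backs; the gripper's body (76 mm by 85 mm) begins 54 mm behind the grasp point. The pads swing forward as they close: fully open they stand 13 mm farther back than shut.
Start: joints at [1.047, 0.477, 0.022, 1.555, -0.011, 1.109, -0.083], TCP at [0.273, -0.617, 0.231] pointing down, gripper open.
Joint ranges: [-2.96, 2.96], [-0.34, 2.1], [-1.41, 1.46], [0.24, 2.44], [-1.37, 4.51], [0.17, 1.92], [-2.96, 2.96]. Speed limits (rad/s): [2.39, 2.39, 3.14, 3.14, 3.14, 3.14, 3.14].

INTERFACE

Orientations are given as a unit quaternion [w, x, y, z].
In Python, from station import bot gives the robot as it stands. The module is installed in compiled form; this text tells all that it offers.
- The arm moves only by the shell command python3 -m jog 'ROWS' [FORCE]. ROWS is text: rows parted by semicolons, each of 7 numbers parted by spaces: the shift along the tool's x, y, z in mm, then the turn, a rotation vector about the tool's x, y, z in units of 6 degrees (1.0 is 6 degrees), then the finger opening in mm, from 0 to 85.4. A call has 1 to 5 rows; each row shifts and turns the commanded pose from where the row before left it, along the tool's axes as they then stand; what a row does not reach is not made up. A row lasts 1/10 s, in which the tool goes at most 50 mm and 8.59 degrees, less where a joint would pass 70% of its speed; a pose out of reach is approached as far as the arm can. A call with a gripper value outside its range is refused whole. The fingers move at their own pace and stop on an object; FORCE is the grip in N (left out, the last holds). Time passes only in rows, so rows that do not move let the fingers close. It gives the time, the measured TCP pose, the force and the opening at its end, in the units of the state.
- bot.get_obs(): the state, without advancing time (a new reading comes with each control period).
- bot.read_camera(name): name is "side" or "top"; returns (picture, depth): 420x560x3 uint8, red, green, blue; 420x560 float32, m along the optical axis (not along the pixel's ray), 0 where there is no reading.
- bot.calibration(name): a dict with "fx", "fy", "cx", "cy" (pixels), "T" (4x4, takes a point from camera to world coordinates). Camera axes: x right, y up, looking along -z (the intrinsics and any distortion apply to the point x, -y, -z); pixel columns grow to the right and rows downward; lengths in m; the calibration is good to about 2 mm. A picture is of the moment at which its call begins. calibration takes no time and is no camera call.
- bot.hand_in(): hands the job in, once; it reports no verdict.
The state is a dict: "t": time; "q": joint angles; "joint_vel": joint speeds; "joint_torque": joint torques, N m; "eef_pos": TCP position; "tool_rot": TCP orientation; "contact_force": force on the tool from outside, world axes, zero at the start; "torque": the same for the moment, N m; "gripper_width": opening from 0.0 (shut) to 1.0 (fully open).
Only numpy, scipy, OpenCV 4.12 (cv2) and the standard library are available. Lean on these libraries where they do the work, as an engineer would, in place of code of your own. Each camera call takes 0.05 s, during which the arm holds its last target.

## Working session

There is one attempt and no reset: what is moved stays moved. The work goes in short steps, Python scripts to look and compute and a shell command to move; the robot and the scene stay as the last step left them, time stands still between calls to the robot, and variables do not carry over. Pictures are saved under pics/ and viewed, and the job is handed in when it is done.

```bash
mkdir -p pics; python3 - <<'E'
from station import bot
import cv2,numpy as np
o=bot.get_obs(); print({k:np.round(v,3).tolist() if not isinstance(v,float) else v for k,v in o.items()})
for n in("top","side"):
    p,d=bot.read_camera(n); cv2.imwrite(f"pics/{n}0.png",p[:,:,::-1]); np.savez(f"pics/{n}0.npz",p=p,d=d)
    c=bot.calibration(n); print(n,{k:np.round(v,4).tolist() for k,v in c.items()})
E
```

```text
{'t': 0.0, 'q': [1.047, 0.478, 0.022, 1.556, -0.011, 1.109, -0.083], 'joint_vel': [0.0, 0.001, -0.001, 0.003, -0.0, -0.002, -0.0], 'joint_torque': [-0.0, -59.647, 1.607, -28.12, 0.012, 0.009, 0.0], 'eef_pos': [0.272, -0.617, 0.23], 'tool_rot': [0.592, 0.386, 0.593, -0.386], 'contact_force': [0.035, -0.477, 0.236], 'torque': [-0.0, -0.008, 0.038], 'gripper_width': 1.0015465105489951}
top {'fx': 405.8615, 'fy': 405.8615, 'cx': 275.8469, 'cy': 210.466, 'T': [[0.0519, 0.9741, -0.2202, 0.3068], [-0.9987, 0.0503, -0.0129, 0.0061], [-0.0015, 0.2206, 0.9754, 1.2863], [0.0, 0.0, 0.0, 1.0]]}
side {'fx': 457.6667, 'fy': 457.6667, 'cx': 287.3778, 'cy': 208.411, 'T': [[0.9909, 0.0574, -0.1219, 0.4113], [-0.1338, 0.5277, -0.8388, -1.1864], [0.0162, 0.8475, 0.5306, 0.8391], [0.0, 0.0, 0.0, 1.0]]}
```

View pics/top0.png

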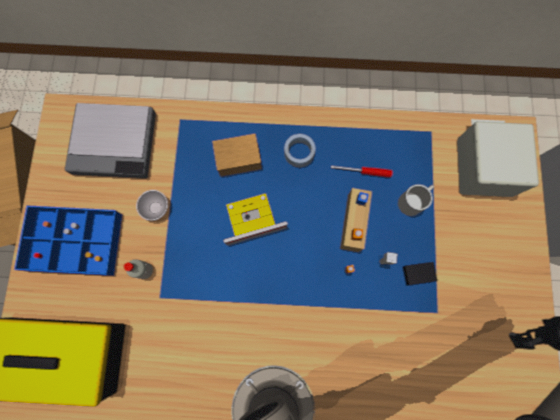

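View pics/side0.png

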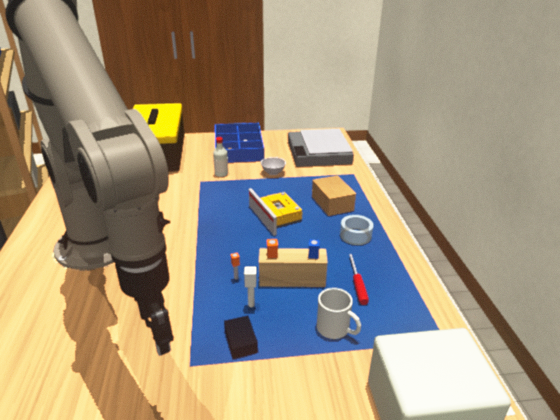

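The orange candidates are the handle in the stand (top 357,234; side 272,248) and a small orange-headed thing standing on the mat (top 350,269; side 235,258). A white one stands at top 390,258. I'll enlarge to confirm which is meant.

```bash
python3 - <<'E'
import cv2,numpy as np
t=cv2.imread("pics/top0.png"); s=cv2.imread("pics/side0.png")
a=cv2.resize(t[170:290,320:450],(390,360),interpolation=cv2.INTER_CUBIC)
b=cv2.resize(s[220:320,215:345],(390,300),interpolation=cv2.INTER_CUBIC)
c=cv2.resize(t[180:250,215:295],(400,350)[:2],interpolation=cv2.INTER_CUBIC)
im=np.zeros((600,800,3),np.uint8)
im[:300,:390]=cv2.resize(a,(390,300));im[:300,400:790]=b
im[300:,:400]=cv2.resize(c,(400,300)); im[300:,400:]=cv2.resize(s[180:240,240:310],(400,300),interpolation=cv2.INTER_CUBIC)
cv2.imwrite("pics/crop0.png",im)
E
```

```text
(no output)
```

View pics/crop0.png

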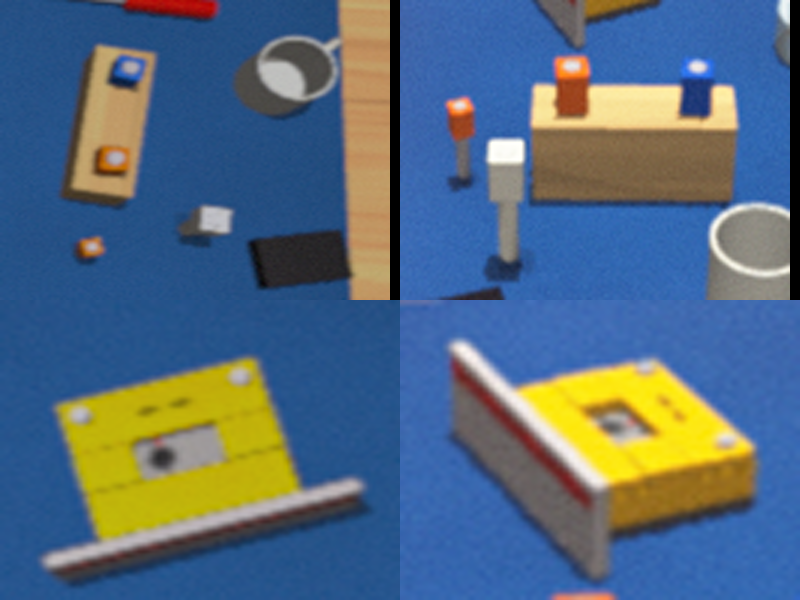

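The crop shows the orange handle in the stand (top 357,234) is the larger of the two orange ones. The one at (350,269) is a small decoy and the other is white, so the stand key is the one meant. The slot shows a dark socket left of its middle and a red line pointing up. Next I'll measure both.

```bash
cat > h.py <<'E'
import numpy as np,cv2
from station import bot
def ray(n,uv):
    c=bot.calibration(n);T=np.array(c["T"]);uv=np.atleast_2d(uv).astype(float)
    d=np.c_[(uv[:,0]-c["cx"])/c["fx"],-(uv[:,1]-c["cy"])/c["fy"],-np.ones(len(uv))]
    return T[:3,3],d@T[:3,:3].T
def plane(n,uv,z):
    o,d=ray(n,uv);return o+d*((z-o[2])/d[:,2:3])
def cloud(n,d,m):
    v,u=np.nonzero(m&(d>0));o,r=ray(n,np.c_[u,v]);return o+r*d[v,u][:,None]
def two(uvt,uvs,):
    o1,d1=ray("top",uvt);o2,d2=ray("side",uvs);d1=d1[0];d2=d2[0]
    A=np.c_[d1,-d2];x=np.linalg.lstsq(A,o2-o1,rcond=None)[0];a=o1+x[0]*d1;b=o2+x[1]*d2
    return (a+b)/2,np.linalg.norm(a-b)
def hsv(p):return cv2.cvtColor(p,cv2.COLOR_RGB2HSV)
def win(m,u0,v0,u1,v1):
    o=np.zeros_like(m);o[v0:v1,u0:u1]=m[v0:v1,u0:u1];return o
E
python3 - <<'E'
from h import *
D={n:np.load(f"pics/{n}0.npz") for n in("top","side")}
W={"top":{"org":(340,222,375,250),"blue":(345,185,380,210),"wood":(335,182,378,256),"yel":(215,185,295,250)},
"side":{"org":(260,232,285,262),"blue":(300,234,330,262),"wood":(250,240,335,295),"yel":(245,180,310,240)}}
for n in D:
    p,d=D[n]["p"],D[n]["d"];H=hsv(p);h,s,v=[H[:,:,i] for i in range(3)]
    M={"org":(h<14)&(s>150)&(v>90),"blue":(h>108)&(h<125)&(s>150)&(v>110),"wood":(h>10)&(h<25)&(s>40)&(s<170)&(v>110),"yel":(h>20)&(h<34)&(s>150)&(v>90)}
    for k,m in M.items():
        m=win(m,*W[n][k]);P=cloud(n,d,m)
        if len(P)==0: print(n,k,0);continue
        zt=np.percentile(P[:,2],92);top=P[P[:,2]>zt-.008]
        r=cv2.minAreaRect((top[:,:2]*1000).astype(np.float32))
        print(n,k,len(P),"ztop",np.round(zt,4),"c",np.round(top.mean(0),4),"rect mm",np.round(r[0],1),np.round(r[1],1),round(r[2],1), "n",len(top))
E
```

```text
top org 14 ztop 0.1288 c [ 0.5148 -0.2176  0.1291] rect mm [ 514.9 -216.4] [13.1 18.9] 78.8 n 5
top blue 20 ztop 0.1296 c [ 0.6229 -0.2305  0.1271] rect mm [ 623.5 -231.3] [24.7 20.5] 78.9 n 18
top wood 934 ztop 0.0878 c [ 0.5627 -0.2225  0.0849] rect mm [ 568.9 -225.1] [ 60.9 180.5] 82.6 n 875
top yel 1097 ztop 0.0493 c [0.5701 0.1016 0.0461] rect mm [571.1 102.3] [103.2 127.4] 19.4 n 1049
side org 147 ztop 0.1275 c [ 0.5112 -0.2296  0.1257] rect mm [ 511.7 -224. ] [26.5 28.4] 3.9 n 43
side blue 171 ztop 0.1284 c [ 0.6209 -0.2419  0.1265] rect mm [ 621.7 -236.4] [31.3 26.6] 80.6 n 60
side wood 2255 ztop 0.0851 c [ 0.5643 -0.2353  0.084 ] rect mm [ 566.8 -230.1] [ 67.3 179.6] 83.8 n 872
side yel 480 ztop 0.0482 c [0.5743 0.097  0.0457] rect mm [574.9 100.8] [ 92.4 135. ] 19.6 n 467
```

```bash
python3 - <<'E'
from h import *
D={n:np.load(f"pics/{n}0.npz") for n in("top","side")}
def rep(t,P):
    r=cv2.minAreaRect((P[:,:2]*1000).astype(np.float32))
    print(t,len(P),"mean",np.round(P.mean(0)*1000,1),"z",np.round(np.percentile(P[:,2],[5,50,95])*1000,1),"rect",np.round(r[0],1),np.round(r[1],1),round(r[2],1))
for n in D:
    d=D[n]["d"];P=cloud(n,d,d>0)
    def box(x0,x1,y0,y1,z0,z1):return P[(P[:,0]>x0)&(P[:,0]<x1)&(P[:,1]>y0)&(P[:,1]<y1)&(P[:,2]>z0)&(P[:,2]<z1)]
    rep(n+" org",box(.48,.55,-.27,-.18,.121,.15))
    rep(n+" blue",box(.59,.66,-.27,-.19,.121,.15))
    rep(n+" stand",box(.45,.68,-.29,-.17,.079,.092))
    rep(n+" block",box(.5,.66,.02,.18,.042,.052))
    rep(n+" fence",box(.42,.7,-.05,.25,.063,.08))
    Q=box(.54,.6,.06,.14,.025,.039);rep(n+" slot",Q)
# image-based: white blotch / contours on handle tops
for n,w in(("top",(340,222,375,250)),("side",(255,230,290,265))):
    p=D[n]["p"];u0,v0,u1,v1=w
    cv2.imwrite(f"pics/h_{n}.png",cv2.resize(p[v0:v1,u0:u1,::-1],None,fx=14,fy=14,interpolation=cv2.INTER_NEAREST))
c=D["top"]["p"][180:250,215:295,::-1];cv2.imwrite("pics/stop_top.png",cv2.resize(c,None,fx=8,fy=8,interpolation=cv2.INTER_CUBIC))
E
```

```text
top org 96 mean [ 513.9 -217.7  127.6] z [124.1 127.5 131.5] rect [ 514.2 -218. ] [27.8 27.4] 84.8
top blue 94 mean [ 622.4 -231.3  127.3] z [123.3 127.5 131.4] rect [ 622.7 -231.7] [28.1 27.5] 79.8
top stand 889 mean [ 564.8 -223.2   83.8] z [80.1 83.6 88. ] rect [ 569.  -225.1] [ 60.9 180.8] 82.6
top block 1111 mean [570.2 102.9  46.2] z [42.7 46.1 50.1] rect [564.1 101.1] [121.  129.8] 19.4
top fence 229 mean [511.6  83.7  69.3] z [64.9 69.3 73.5] rect [512.3  82.3] [ 11.  198.6] 19.5
top slot 133 mean [571.7 102.3  33.7] z [29.6 33.6 37.9] rect [570.5 103.3] [30.  53.8] 19.7
side org 90 mean [ 512.1 -224.6  127.1] z [122.7 127.3 130.6] rect [ 512.5 -221.9] [33.6 26.4] 84.4
side blue 85 mean [ 620.9 -239.3  127.3] z [123.  127.5 130.1] rect [ 621.7 -236.4] [31.3 26.6] 80.6
side stand 857 mean [ 566.8 -234.6   83.9] z [80.6 83.8 87.2] rect [ 567.  -230.1] [ 67.3 180. ] 83.8
side block 548 mean [572.5  95.5  45.9] z [42.9 45.8 49.1] rect [561.6  97.8] [123.1 138.9] 19.2
side fence 137 mean [512.1  70.4  68.2] z [64.1 68.5 71.9] rect [510.8  77.5] [ 13.6 199.9] 19.0
side slot 55 mean [569.2 113.2  34. ] z [27.9 34.5 38.1] rect [569.4 111.3] [26.6 43.7] 14.9
```

View pics/h_top.png

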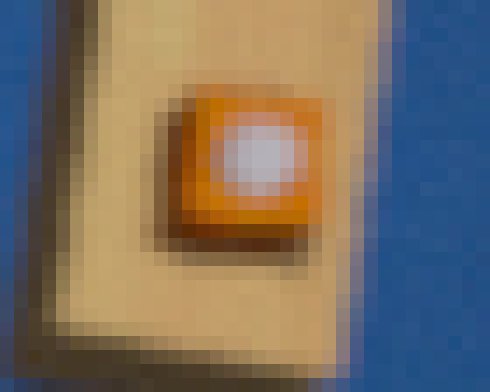

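View pics/h_side.png

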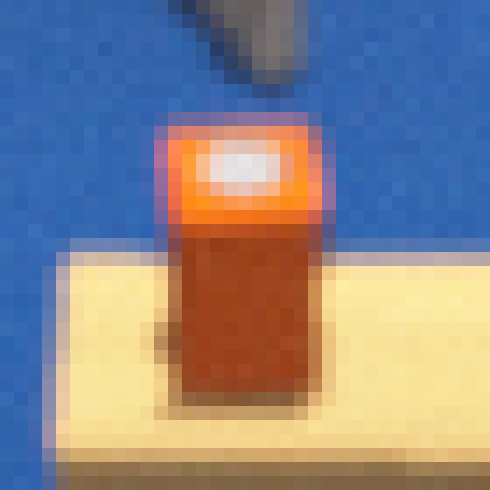

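View pics/stop_top.png

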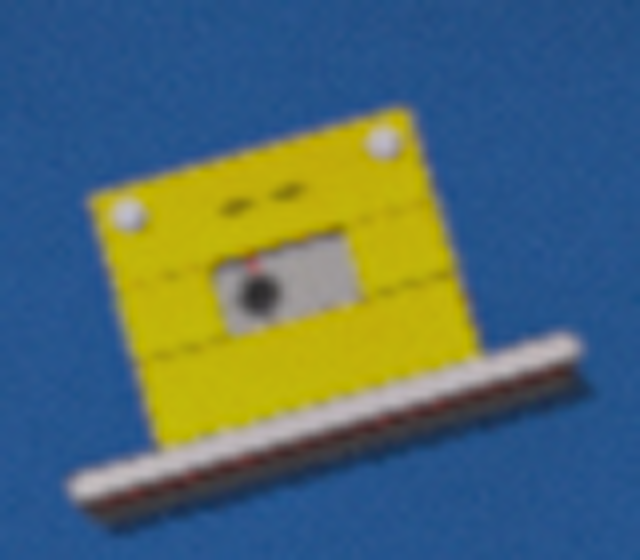

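```bash
cat >> h.py <<'E'
from scipy.spatial.transform import Rotation as Ro
def st():
    o=bot.get_obs();w,x,y,z=o["tool_rot"];R=Ro.from_quat([x,y,z,w]).as_matrix();return o,R
def show():
    o,R=st();print("t %.2f pos %s yaw(z) %.2f tilt(deg) %s F %s T %s w %.1fmm q %s"%(o["t"],np.round(np.array(o["eef_pos"])*1000,1),np.degrees(np.arctan2(R[1,2],R[0,2])),np.round(np.degrees([R[0,0],R[1,0]]),2),np.round(o["contact_force"],1),np.round(o["torque"],2),o["gripper_width"]*85.4,np.round(o["q"],2)))
def to(p,yaw=None):
    """print turn units about tool x, then shift in tool axes (after turn)"""
    o,R=st();cur=np.degrees(np.arctan2(R[1,2],R[0,2]))
    if yaw is None: yaw=cur
    a=(cur-yaw+180)%360-180   # + about tool x (down) = clockwise
    y=np.radians(yaw);Rz=np.c_[[0,0,-1],[-np.sin(y),np.cos(y),0],[np.cos(y),np.sin(y),0]]
    # x cross y = z ; tool y = z cross x
    Rz[:,1]=np.cross(Rz[:,2],Rz[:,0])
    d=np.array(p)-np.array(o["eef_pos"])*1000
    print("turn units about x: %.2f (%.1f deg); then shift xyz mm %s"%(a/6,a,np.round(Rz.T@d,1)))
    # level correction
    e=Ro.from_matrix(R.T@ (Ro.from_matrix(Rz).as_matrix())).as_rotvec(degrees=True);print("  exact rotvec units",np.round(e/6,3))
E
python3 - <<'E'
from h import *
show()
print("key blotch",two((357.9,232.8),(271.6,241.5)))
# slot/socket/red in top at z=.034
S=plane("top",[(247.2,216.3),((255+.5)/8+214.5,(260+.5)/8+179.5)],.034)*1000
print("socket,red",np.round(S,1)); v=S[1]-S[0];print("red azim",np.degrees(np.arctan2(v[1],v[0])))
c=np.array([569.5,102.8]);y=np.radians(19.5);R=np.array([[np.cos(y),np.sin(y)],[-np.sin(y),np.cos(y)]])
print("socket in stop",R@(S[0,:2]-c))
D=np.load("pics/side0.npz")["p"];cv2.imwrite("pics/stop_side.png",cv2.resize(D[190:225,260:305,::-1],None,fx=14,fy=14,interpolation=cv2.INTER_CUBIC))
to([514.2,-218.5,231],-7.4)
E
```

```text
t 0.10 pos [ 272.4 -617.   230.4] yaw(z) -66.17 tilt(deg) [-0.05  0.08] F [-0.3 -0.6 -0.6] T [-0.04 -0.01  0.03] w 85.6mm q [ 1.05  0.48  0.02  1.56 -0.01  1.11 -0.08]
key blotch (array([ 0.51309254, -0.21881321,  0.12753232]), np.float64(0.0027699411111807015))
socket,red [[566.  111.9  34. ]
 [579.5 115.3  34. ]]
red azim 13.824918677723284
socket in stop [-0.26280115  9.7936924 ]
turn units about x: -9.80 (-58.8 deg); then shift xyz mm [ -0.6 426.3 188.4]
  exact rotvec units [-9.796e+00 -1.500e-02 -7.000e-03]
```

View pics/stop_side.png

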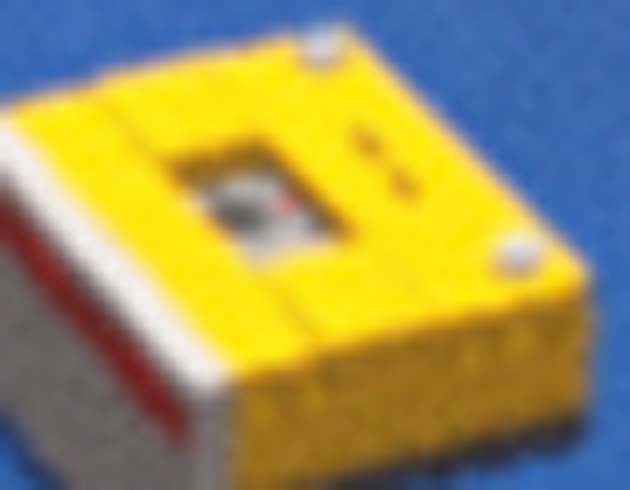

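The side crop agrees: the dark socket is at (240,212) in the crop, with the red mark towards the stop's +x. The cam is at about 0.1 rad and the socket at about y = +9.8 mm in the slot. Moving to above the key.

```bash
python3 -m jog '0 0 0 -1.4 0 0 60;0 0 0 -1.4 0 0 60;0 0 0 -1.4 0 0 60;0 0 0 -1.4 0 0 60;0 0 0 -1.4 0 0 60'; python3 -m jog '0 0 0 -1.4 0 0 60;0 0 0 -1.4 0 0 60;0 45 18 0 0 0 60;0 45 18 0 0 0 60;0 45 18 0 0 0 60';python3 -m jog '0 45 18 0 0 0 60;0 45 18 0 0 0 60;0 45 18 0 0 0 60;0 45 18 0 0 0 60;0 0 0 0 0 0 60'; python3 -c "
from h import *
show();to([514,-218.5,231],-7.4)"
```

```text
t: 0.6
eef_pos: [0.2725, -0.6172, 0.2307]
tool_rot: [0.692, 0.146, 0.692, -0.146]
contact_force: [0.8, -1.0, 0.7]
gripper_width: 0.702
t: 1.1
eef_pos: [0.3438, -0.4889, 0.2308]
tool_rot: [0.705, 0.046, 0.706, -0.046]
contact_force: [0.4, -0.2, -0.3]
gripper_width: 0.704
t: 1.6
eef_pos: [0.4421, -0.3137, 0.2315]
tool_rot: [0.706, 0.043, 0.705, -0.04]
contact_force: [-0.1, -0.4, -0.1]
gripper_width: 0.707
t 1.60 pos [ 442.1 -313.7  231.5] yaw(z) -6.72 tilt(deg) [0.11 0.17] F [-0.1 -0.4 -0.1] T [-0.   -0.    0.04] w 60.4mm q [ 0.79  0.28 -0.35  1.86  0.11  1.02  0.29]
turn units about x: 0.11 (0.7 deg); then shift xyz mm [  0.5 103.7  59. ]
  exact rotvec units [ 0.113  0.014 -0.03 ]
```

```bash
python3 -m jog '0 25 14 0.1 0 0 55;0 25 15 0 0 0 55;0 25 15 0 0 0 55;0 25 15 0 0 0 55;0 0 0 0 0 0 55'; python3 - <<'E'
from h import *
show();to([514,-218.5,231],-7.4)
for n in("top","side"):
    p,d=bot.read_camera(n); cv2.imwrite(f"pics/{n}1.png",p[:,:,::-1]);np.savez(f"pics/{n}1.npz",p=p,d=d)
a=cv2.imread("pics/top1.png")[180:280,310:430];b=cv2.imread("pics/side1.png")[150:270,210:330]
cv2.imwrite("pics/c1.png",np.hstack([cv2.resize(a,(400,400)),cv2.resize(b,(400,400))]))
E
```

```text
t: 2.1
eef_pos: [0.5125, -0.2262, 0.2312]
tool_rot: [0.706, 0.048, 0.705, -0.046]
contact_force: [-0.8, 0.9, -0.3]
gripper_width: 0.642
t 2.10 pos [ 512.5 -226.2  231.2] yaw(z) -7.62 tilt(deg) [0.07 0.13] F [-0.8  0.9 -0.3] T [-0.01  0.02  0.02] w 54.8mm q [ 0.62  0.32 -0.39  1.81  0.14  1.04  0.05]
turn units about x: -0.04 (-0.2 deg); then shift xyz mm [0.2 7.8 0.5]
  exact rotvec units [-0.037  0.009 -0.022]
```

View pics/c1.png

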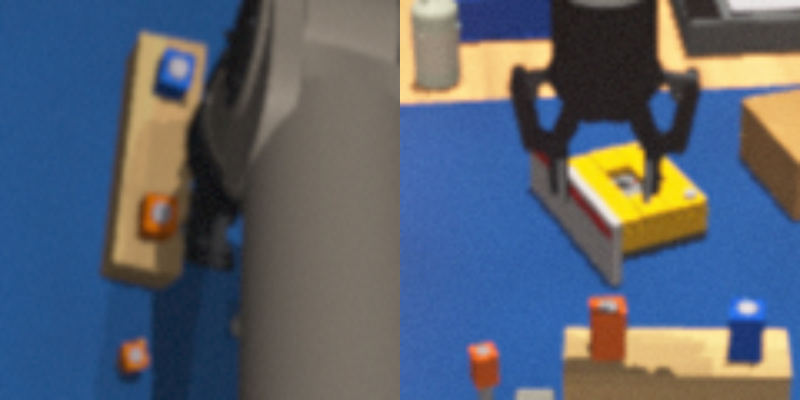

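The crop shows the open fingers straddling the key: in the side view their midpoint is at x≈604 and the handle at 607. Nudging across, then lowering.

```bash
python3 -m jog '0 7.8 0.5 0 0 0 55;40 0 0 0 0 0 55;40 0 0 0 0 0 55;40 0 0 0 0 0 55;20 0 0 0 0 0 55' ; python3 -m jog '0 0 0 0 0 0 55;0 0 0 0 0 0 55'; python3 - <<'E'
from h import *
show();to([514,-218.5,91],-7.4)
p,d=bot.read_camera("side"); b=p[170:290,210:330,::-1]
cv2.imwrite("pics/c2.png",cv2.resize(b,(500,500)))
E
```

```text
t: 2.7
eef_pos: [0.5089, -0.223, 0.088]
tool_rot: [0.704, 0.05, 0.707, -0.05]
contact_force: [-0.1, 0.0, 0.6]
gripper_width: 0.643
t: 2.9
eef_pos: [0.5116, -0.2232, 0.0917]
tool_rot: [0.705, 0.05, 0.705, -0.05]
contact_force: [0.6, 0.6, 1.4]
gripper_width: 0.641
t 2.90 pos [ 511.6 -223.2   91.7] yaw(z) -8.04 tilt(deg) [-0.01 -0.  ] F [0.6 0.6 1.4] T [-0.04 -0.03  0.01] w 54.7mm q [ 0.58  0.49 -0.35  1.94  0.24  0.76 -0.05]
turn units about x: -0.11 (-0.6 deg); then shift xyz mm [0.7 4.9 1.8]
  exact rotvec units [-0.107 -0.001  0.001]
```

View pics/c2.png

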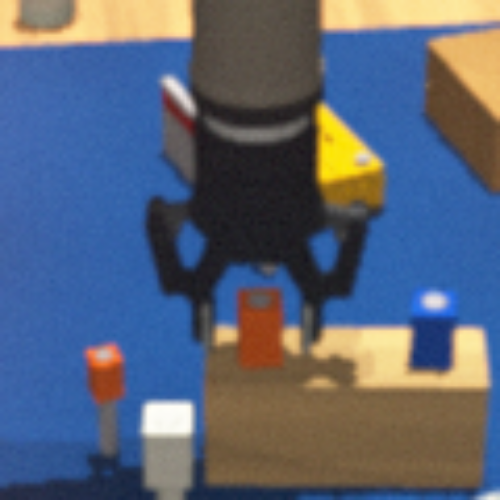

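The fingers now straddle the orange handle (about 260,325 in the crop). Centring by about 5 mm, then closing.

```bash
python3 -m jog '0 4.9 1.8 -0.1 0 0 55;0 0 0 0 0 0 55;0 0 0 0 0 0 55' 60; python3 -c "
from h import *
show();to([514,-218.5,91],-7.4)"; python3 -m jog '0 0 0 0 0 0 20;0 0 0 0 0 0 20;0 0 0 0 0 0 20;0 0 0 0 0 0 20;0 0 0 0 0 0 20' 60;python3 -c "
from h import *
show()"
```

```text
t: 3.25
eef_pos: [0.5148, -0.2179, 0.0923]
tool_rot: [0.706, 0.045, 0.705, -0.046]
contact_force: [0.3, 0.6, 0.2]
gripper_width: 0.642
t 3.25 pos [ 514.8 -217.9   92.3] yaw(z) -7.35 tilt(deg) [ 0.09 -0.03] F [0.3 0.6 0.2] T [0.03 0.02 0.03] w 54.8mm q [ 0.57  0.49 -0.36  1.93  0.24  0.76 -0.05]
turn units about x: 0.01 (0.0 deg); then shift xyz mm [ 1.3 -0.7 -0.8]
  exact rotvec units [0.008 0.016 0.004]
t: 3.75
eef_pos: [0.5143, -0.2181, 0.0916]
tool_rot: [0.706, 0.045, 0.706, -0.046]
contact_force: [-1.5, 0.5, 5.1]
gripper_width: 0.319
t 3.75 pos [ 514.3 -218.1   91.6] yaw(z) -7.39 tilt(deg) [ 0.02 -0.01] F [-1.5  0.5  5.1] T [ 0.05  0.23 -0.01] w 27.2mm q [ 0.57  0.49 -0.35  1.93  0.24  0.76 -0.05]
```

Gripped at 27 mm. Lifting straight up.

```bash
python3 -m jog '-15 0 0 0 0 0 20;-25 0 0 0 0 0 20;-25 0 0 0 0 0 20;-25 0 0 0 0 0 20;-20 0 0 0 0 0 20' ; python3 -m jog '0 0 0 0 0 0 20;0 0 0 0 0 0 20'; python3 - <<'E'
from h import *
show();to([566,111.9,205],139.5-6)
p,d=bot.read_camera("side"); b=p[130:290,210:370,::-1]
cv2.imwrite("pics/c3.png",cv2.resize(b,(560,560)))
E
```

```text
t: 4.25
eef_pos: [0.5142, -0.2179, 0.2032]
tool_rot: [0.706, 0.045, 0.705, -0.045]
contact_force: [0.0, 0.0, -2.1]
gripper_width: 0.321
t: 4.45
eef_pos: [0.5138, -0.218, 0.2011]
tool_rot: [0.706, 0.045, 0.706, -0.046]
contact_force: [-1.0, 0.7, -2.9]
gripper_width: 0.323
t 4.45 pos [ 513.8 -218.   201.1] yaw(z) -7.38 tilt(deg) [-0.01 -0.01] F [-1.   0.7 -2.9] T [0.04 0.02 0.04] w 27.6mm q [ 0.61  0.35 -0.39  1.85  0.16  0.98  0.02]
turn units about x: -23.48 (-140.9 deg); then shift xyz mm [  -3.9 -265.   203.4]
  exact rotvec units [-2.348e+01 -2.000e-03 -1.000e-03]
```

View pics/c3.png

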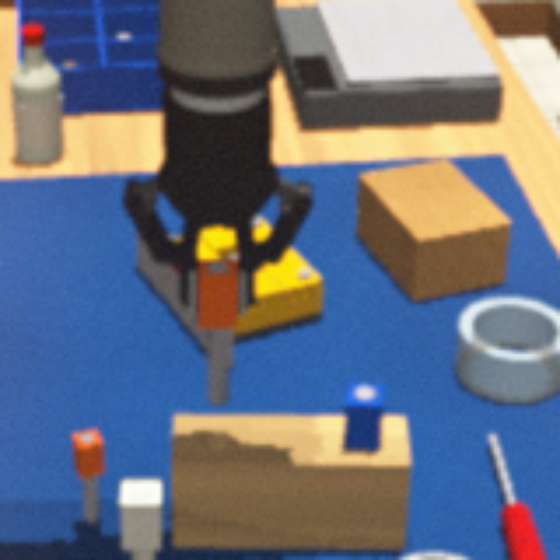

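The key hangs straight, with its nose at (219,402) in the crop and the blue key untouched. Carrying it over the stop.

```bash
python3 -m jog '0 25 1 0 0 0 20;0 40 1 0 0 0 20;0 40 1 0 0 0 20;0 40 1 0 0 0 20;0 40 1 0 0 0 20' ; python3 -m jog '0 40 1 0 0 0 20;0 40 1 0 0 0 20;0 40 1 0 0 0 20;0 20 1 0 0 0 20;0 0 0 0 0 0 20'; python3 -m jog '0 0 0 -1.4 0 0 20;0 0 0 -1.4 0 0 20;0 0 0 -1.4 0 0 20;0 0 0 -1.4 0 0 20;0 0 0 -1.4 0 0 20';python3 -c "
from h import *
show();to([566,111.9,165],139.5-6)"
```

```text
t: 5.0
eef_pos: [0.5419, -0.0338, 0.1997]
tool_rot: [0.705, 0.046, 0.707, -0.046]
contact_force: [0.7, -0.5, -2.1]
gripper_width: 0.32
t: 5.5
eef_pos: [0.5637, 0.1077, 0.1998]
tool_rot: [0.705, 0.044, 0.707, -0.042]
contact_force: [-0.6, 0.2, -2.1]
gripper_width: 0.32
t: 6.0
eef_pos: [0.564, 0.1015, 0.1998]
tool_rot: [0.674, -0.212, 0.676, 0.212]
contact_force: [0.3, 0.8, -2.3]
gripper_width: 0.32
t 6.00 pos [564.  101.5 199.8] yaw(z) 34.90 tilt(deg) [-0.15 -0.06] F [ 0.3  0.8 -2.3] T [ 0.05 -0.    0.  ] w 27.4mm q [ 0.23  0.42 -0.66  1.8   0.3   1.02  0.06]
turn units about x: -16.43 (-98.6 deg); then shift xyz mm [34.8 -8.6  6.2]
  exact rotvec units [-1.6434e+01 -1.5000e-02 -2.8000e-02]
```

```bash
python3 -m jog '0 0 0 -1.4 0 0 20;0 0 0 -1.4 0 0 20;0 0 0 -1.4 0 0 20;0 0 0 -1.4 0 0 20;0 0 0 -1.4 0 0 20' >/dev/null; python3 -m jog '0 0 0 -1.4 0 0 20;0 0 0 -1.4 0 0 20;0 0 0 -1.4 0 0 20;0 0 0 -1.4 0 0 20;0 0 0 -1.4 0 0 20'>/dev/null;  python3 -c "
from h import *
show();to([566,111.9,165],139.5-6)"
```

```text
t 7.00 pos [564.1 101.4 199.7] yaw(z) 118.90 tilt(deg) [-0.15 -0.06] F [ 0.   0.1 -1.9] T [-0.    0.   -0.05] w 27.3mm q [ 0.44  0.52 -0.98  1.79  0.48  1.1   1.37]
turn units about x: -2.43 (-14.6 deg); then shift xyz mm [34.7 -8.6  6.3]
  exact rotvec units [-2.434  0.006 -0.026]
```

```bash
python3 -m jog '0 0 0 -1.2 0 0 20;0 0 0 -1.2 0 0 20;10 -8.5 6 0 0 0 20;10 0 0 0 0 0 20;0 0 0 0 0 0 20' >/dev/null; python3 - <<'E'
from h import *
show();to([566,111.9,160],139.5-6)
for n in("top","side"):
    p,d=bot.read_camera(n);np.savez(f"pics/{n}4.npz",p=p,d=d)
    c=bot.calibration(n)
    b=(p[170:250,210:300] if n=="top" else p[150:240,230:330])[:,:,::-1]
    cv2.imwrite(f"pics/{n}4.png",cv2.resize(b,None,fx=7,fy=7 if n=="top" else 6,interpolation=cv2.INTER_CUBIC))
E
```

```text
t 7.50 pos [565.5 112.9 178.7] yaw(z) 132.93 tilt(deg) [-0.23 -0.06] F [ 0.1  0.4 -2.1] T [ 0.04 -0.01  0.01] w 27.3mm q [ 0.44  0.58 -1.01  1.8   0.55  1.09  1.55]
turn units about x: -0.10 (-0.6 deg); then shift xyz mm [18.7  0.3 -1. ]
  exact rotvec units [-0.095  0.019 -0.035]
```

View pics/side4.png

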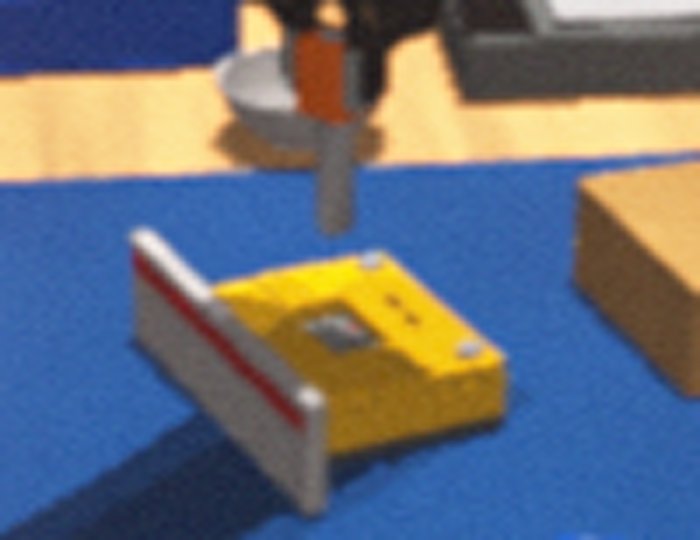

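View pics/top4.png

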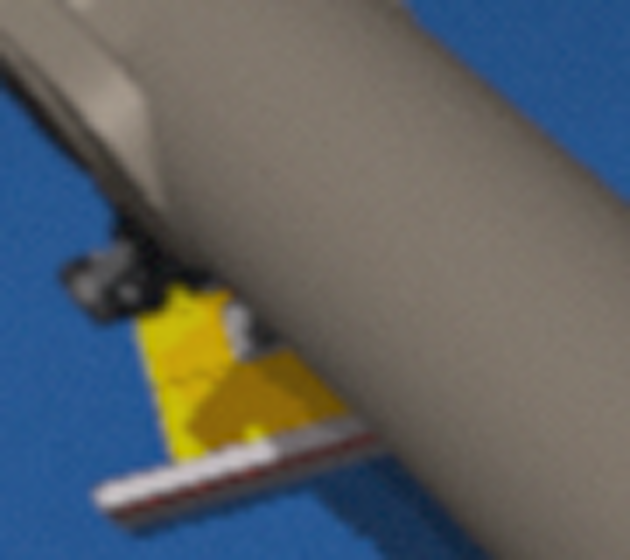

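```bash
python3 -c "
from h import *
print(plane('side',[(277.4,187.8)],.0951)*1000)
print('socket',plane('side',[(276.7,204.6)],.034)*1000)"
```

```text
[[566.6219772  120.32671335  95.1       ]]
socket [[563.82338083 114.16070152  34.        ]]
```

The nose hangs over the slot: the side crop shows it at (335,232) and the socket at about (330,325). Lowering to just above the cam face, then feeling.

```bash
python3 -m jog '15 0 0 -0.1 0 0 20;15 0 0 0 0 0 20;15 0 0 0 0 0 20;6 0 0 0 0 0 20;0 0 0 0 0 0 20' >/dev/null; python3 - <<'E'
from h import *
show()
p,d=bot.read_camera("side");b=p[150:240,230:330,::-1]
cv2.imwrite(f"pics/side5.png",cv2.resize(b,None,fx=7,fy=6,interpolation=cv2.INTER_CUBIC))
E
```

```text
t 8.10 pos [566.1 113.  128.8] yaw(z) 133.63 tilt(deg) [-0.14 -0.02] F [-0.3  0.1 -1.6] T [ 0.03 -0.    0.02] w 27.7mm q [ 0.41  0.63 -0.97  1.84  0.61  1.01  1.51]
```

View pics/side5.png

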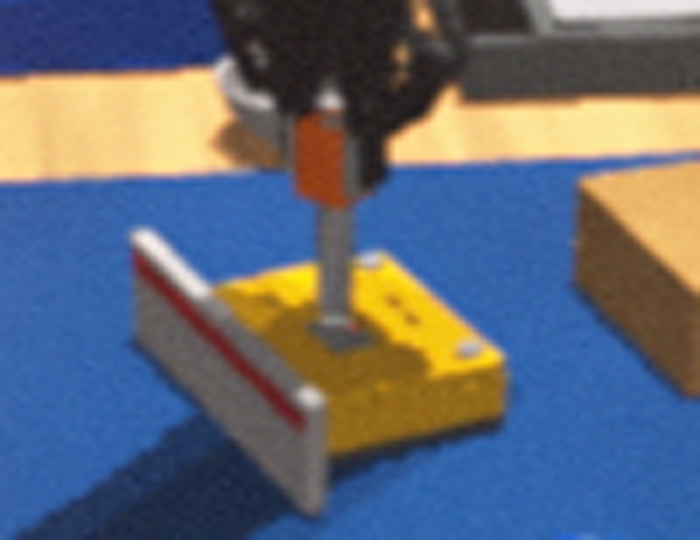

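The nose (333,328) is over the socket. Feeling downward.

```bash
python3 -m jog '4 0 0 0 0 0 20;4 0 0 0 0 0 20;2 0 0 0 0 0 20;0 0 0 0 0 0 20'; python3 -m jog '2 0 0 0 0 0 20;2 0 0 0 0 0 20;0 0 0 0 0 0 20'; python3 -c "
from h import *
show()"
```

```text
t: 8.55
eef_pos: [0.5669, 0.1132, 0.1201]
tool_rot: [0.278, -0.65, 0.279, 0.65]
contact_force: [0.2, -0.3, -2.0]
gripper_width: 0.318
t: 8.85
eef_pos: [0.5667, 0.1132, 0.1161]
tool_rot: [0.278, -0.65, 0.279, 0.65]
contact_force: [-1.0, 0.7, -1.3]
gripper_width: 0.322
t 8.85 pos [566.7 113.2 116.1] yaw(z) 133.62 tilt(deg) [-0.03 -0.01] F [-1.   0.7 -1.3] T [-0.03  0.1  -0.  ] w 27.5mm q [ 0.4   0.65 -0.96  1.85  0.63  0.99  1.5 ]
```

```bash
for i in 1 2 3; do :; done; python3 -m jog '1.5 0 0 0 0 0 20;1 0 0 0 0 0 20;0 0 0 0 0 0 20'; python3 -m jog '1.5 0 0 0 0 0 20;0 0 0 0 0 0 20'; python3 -c "
from h import *
show()"
```

```text
t: 9.15
eef_pos: [0.5666, 0.1134, 0.1144]
tool_rot: [0.278, -0.65, 0.279, 0.65]
contact_force: [-4.0, -2.5, 6.2]
gripper_width: 0.317
t: 9.35
eef_pos: [0.5659, 0.1128, 0.1124]
tool_rot: [0.278, -0.65, 0.279, 0.65]
contact_force: [-3.1, -1.4, -1.1]
gripper_width: 0.322
t 9.35 pos [565.9 112.8 112.4] yaw(z) 133.62 tilt(deg) [-0.11 -0.11] F [-3.1 -1.4 -1.1] T [-0.46  1.01 -0.04] w 27.5mm q [ 0.39  0.65 -0.95  1.85  0.64  0.98  1.49]
```

Contact: the socket wall nudges the nose towards -x with about 3 N, and the nose is already about 5 mm below the face. Following the push.

```bash
python3 -m jog '0 1.5 0.7 0 0 0 20;0 0 0 0 0 0 20';python3 -c "
from h import *
show()"; python3 -m jog '1.5 0 0 0 0 0 20;0 0 0 0 0 0 20';  python3 -c "
from h import *
show()"
```

```text
t: 9.55
eef_pos: [0.5652, 0.1126, 0.112]
tool_rot: [0.278, -0.65, 0.279, 0.65]
contact_force: [-1.8, -0.2, -1.8]
gripper_width: 0.318
t 9.55 pos [565.2 112.6 112. ] yaw(z) 133.62 tilt(deg) [-0.01 -0.01] F [-1.8 -0.2 -1.8] T [-0.29  0.49 -0.04] w 27.2mm q [ 0.4   0.65 -0.95  1.85  0.64  0.98  1.49]
t: 9.75
eef_pos: [0.565, 0.1125, 0.1105]
tool_rot: [0.278, -0.65, 0.279, 0.65]
contact_force: [-2.4, -2.1, 0.2]
gripper_width: 0.319
t 9.75 pos [565.  112.5 110.5] yaw(z) 133.62 tilt(deg) [-0.05 -0.04] F [-2.4 -2.1  0.2] T [-0.53  0.83  0.01] w 27.3mm q [ 0.39  0.65 -0.95  1.85  0.64  0.98  1.49]
```

```bash
python3 -m jog '0 1.4 0.2 0 0 0 20;1 0 0 0 0 0 20;0 0 0 0 0 0 20';python3 -c "
from h import *
show()"; python3 -m jog '1.5 0 0 0 0 0 20;0 0 0 0 0 0 20';  python3 -c "
from h import *
show()"
```

```text
t: 10.05
eef_pos: [0.5644, 0.1121, 0.1098]
tool_rot: [-0.279, 0.65, -0.278, -0.65]
contact_force: [-0.3, -0.4, -1.3]
gripper_width: 0.318
t 10.05 pos [564.4 112.1 109.8] yaw(z) 133.62 tilt(deg) [0.02 0.01] F [-0.3 -0.4 -1.3] T [-0.21  0.31  0.05] w 27.2mm q [ 0.4   0.65 -0.95  1.86  0.64  0.97  1.49]
t: 10.25
eef_pos: [0.5642, 0.1119, 0.108]
tool_rot: [0.278, -0.65, 0.278, 0.65]
contact_force: [-1.6, -0.0, -2.0]
gripper_width: 0.32
t 10.25 pos [564.2 111.9 108. ] yaw(z) 133.62 tilt(deg) [-0. -0.] F [-1.6 -0.  -2. ] T [-0.22  0.24 -0.04] w 27.3mm q [ 0.39  0.65 -0.95  1.86  0.64  0.97  1.49]
```

```bash
python3 -m jog '2 0.7 0.2 0 0 0 20;0 0 0 0 0 0 20';python3 -c "
from h import *
show()"; python3 -m jog '2 0 0 0 0 0 20;0 0 0 0 0 0 20';  python3 -c "
from h import *
show()"
```

```text
t: 10.45
eef_pos: [0.5637, 0.1118, 0.1061]
tool_rot: [-0.279, 0.65, -0.278, -0.65]
contact_force: [0.1, -0.4, -2.6]
gripper_width: 0.319
t 10.45 pos [563.7 111.8 106.1] yaw(z) 133.62 tilt(deg) [0.02 0.03] F [ 0.1 -0.4 -2.6] T [-0.07  0.03  0.03] w 27.3mm q [ 0.39  0.66 -0.95  1.86  0.65  0.97  1.49]
t: 10.65
eef_pos: [0.5637, 0.1117, 0.1041]
tool_rot: [0.279, -0.65, 0.278, 0.65]
contact_force: [0.0, -0.9, -1.5]
gripper_width: 0.32
t 10.65 pos [563.7 111.7 104.1] yaw(z) 133.62 tilt(deg) [0.01 0.02] F [ 0.  -0.9 -1.5] T [-0.03  0.    0.01] w 27.3mm q [ 0.39  0.66 -0.95  1.86  0.65  0.97  1.48]
```

It's slid in freely and the hex is engaged. Continuing down.

```bash
python3 -m jog '3 0 0 0 0 0 20;3 0 0 0 0 0 20;0 0 0 0 0 0 20';python3 -c "
from h import *
show()"; python3 -m jog '2 0 0 0 0 0 20;1 0 0 0 0 0 20;0 0 0 0 0 0 20';  python3 -c "
from h import *
show()"
```

```text
t: 10.95
eef_pos: [0.5634, 0.1116, 0.0978]
tool_rot: [0.278, -0.65, 0.278, 0.65]
contact_force: [0.7, 0.5, -2.0]
gripper_width: 0.324
t 10.95 pos [563.4 111.6  97.8] yaw(z) 133.63 tilt(deg) [-0.02  0.01] F [ 0.7  0.5 -2. ] T [ 0.04 -0.01 -0.02] w 27.6mm q [ 0.39  0.67 -0.94  1.87  0.66  0.96  1.48]
t: 11.25
eef_pos: [0.5635, 0.1116, 0.0952]
tool_rot: [0.278, -0.65, 0.278, 0.65]
contact_force: [-0.2, 0.3, -2.5]
gripper_width: 0.321
t 11.25 pos [563.5 111.6  95.2] yaw(z) 133.62 tilt(deg) [-0.01 -0.  ] F [-0.2  0.3 -2.5] T [ 0.02 -0.06  0.  ] w 27.4mm q [ 0.38  0.67 -0.94  1.87  0.66  0.95  1.47]
```

```bash
python3 -m jog '1 0 0 0 0 0 20;0 0 0 0 0 0 20';python3 -c "
from h import *
show()"; python3 -m jog '1 0 0 0 0 0 20;0 0 0 0 0 0 20';  python3 -c "
from h import *
show()"
```

```text
t: 11.45
eef_pos: [0.5636, 0.1116, 0.0942]
tool_rot: [0.278, -0.65, 0.278, 0.65]
contact_force: [-1.1, 0.5, -1.7]
gripper_width: 0.324
t 11.45 pos [563.6 111.6  94.2] yaw(z) 133.62 tilt(deg) [-0. -0.] F [-1.1  0.5 -1.7] T [-0.    0.02 -0.03] w 27.7mm q [ 0.38  0.67 -0.94  1.87  0.66  0.95  1.47]
t: 11.65
eef_pos: [0.5637, 0.1118, 0.0936]
tool_rot: [-0.278, 0.65, -0.278, -0.65]
contact_force: [-0.9, 0.1, 1.2]
gripper_width: 0.323
t 11.65 pos [563.7 111.8  93.6] yaw(z) 133.62 tilt(deg) [ 0.02 -0.  ] F [-0.9  0.1  1.2] T [-0.07  0.13  0.02] w 27.6mm q [ 0.38  0.67 -0.94  1.87  0.66  0.95  1.47]
```

Floor felt at TCP 93.6 mm, as predicted, so the key is fully seated. Turning clockwise gently.

```bash
python3 -m jog '0 0 0 0.6 0 0 20;0 0 0 0.6 0 0 20;0 0 0 0.6 0 0 20;0 0 0 0 0 0 20';python3 -c "
from h import *
show()"; python3 -m jog '0 0 0 0.8 0 0 20;0 0 0 0.8 0 0 20;0 0 0 0.8 0 0 20;0 0 0 0 0 0 20';  python3 -c "
from h import *
show()"
```

```text
t: 12.05
eef_pos: [0.5636, 0.1117, 0.0936]
tool_rot: [-0.338, 0.621, -0.338, -0.621]
contact_force: [-1.0, -1.2, 1.9]
gripper_width: 0.318
t 12.05 pos [563.6 111.7  93.6] yaw(z) 122.80 tilt(deg) [ 0.02 -0.02] F [-1.  -1.2  1.9] T [-0.12  0.27  0.01] w 27.2mm q [ 0.36  0.65 -0.89  1.87  0.63  0.93  1.31]
t: 12.45
eef_pos: [0.5636, 0.1119, 0.0936]
tool_rot: [-0.413, 0.574, -0.413, -0.574]
contact_force: [-1.1, 0.3, 3.2]
gripper_width: 0.32
t 12.45 pos [563.6 111.9  93.6] yaw(z) 108.48 tilt(deg) [ 0.02 -0.01] F [-1.1  0.3  3.2] T [-0.05  0.35  0.  ] w 27.4mm q [ 0.32  0.63 -0.84  1.87  0.59  0.91  1.09]
```

```bash
python3 -m jog '0 0 0 0.8 0 0 20;0 0 0 0.8 0 0 20;0 0 0 0.8 0 0 20;0 0 0 0.8 0 0 20';python3 - <<'E'
from h import *
show()
p,d=bot.read_camera("side");b=p[150:240,230:330,::-1]
cv2.imwrite(f"pics/side6.png",cv2.resize(b,None,fx=7,fy=6,interpolation=cv2.INTER_CUBIC))
E
```

```text
t: 12.85
eef_pos: [0.5635, 0.1121, 0.0936]
tool_rot: [0.503, -0.497, 0.503, 0.497]
contact_force: [-1.2, 0.2, 2.9]
gripper_width: 0.32
t 12.85 pos [563.5 112.1  93.6] yaw(z) 89.27 tilt(deg) [0.   0.02] F [-1.2  0.2  2.9] T [0.13 0.44 0.14] w 27.4mm q [ 0.27  0.6  -0.76  1.88  0.53  0.88  0.8 ]
```

View pics/side6.png

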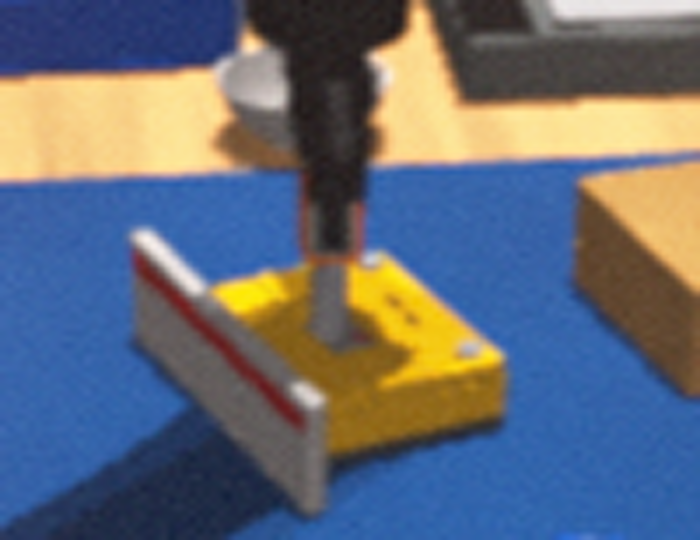

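Mid-turn torque is 0.14 N m, and the red mark has moved clockwise (now at 360,338 in the crop), so the cam follows. Continuing.

```bash
python3 -m jog '0 0 0 1 0 0 20;0 0 0 1 0 0 20;0 0 0 1 0 0 20;0 0 0 1 0 0 20;0 0 0 1 0 0 20' >/dev/null;python3 -c "
from h import *
show()";  python3 -m jog '0 0 0 1 0 0 20;0 0 0 1 0 0 20;0 0 0 1 0 0 20;0 0 0 1 0 0 20;0 0 0 1 0 0 20' >/dev/null;python3 -c "
from h import *
show()"
```

```text
t 13.40 pos [563.6 112.6  93.6] yaw(z) 59.30 tilt(deg) [0.02 0.06] F [-2.   1.8  2.7] T [0.34 0.43 0.19] w 27.1mm q [ 0.19  0.56 -0.64  1.88  0.44  0.84  0.35]
t 13.90 pos [563.9 112.8  93.6] yaw(z) 29.31 tilt(deg) [0.05 0.08] F [-0.7  2.8  1.4] T [0.56 0.15 0.13] w 27.7mm q [ 0.1   0.53 -0.52  1.89  0.36  0.81 -0.1 ]
```

```bash
python3 -m jog '0 0.7 0.4 1 0 0 20;0 0 0 1 0 0 20;0 0 0 1 0 0 20;0 0 0 1 0 0 20;0 0 0 1 0 0 20' >/dev/null;python3 -c "
from h import *
show()";  python3 -m jog '0 0 0 1 0 0 20;0 0 0 1 0 0 20;0 0 0 1 0 0 20;0 0 0 1 0 0 20;0 0 0 1 0 0 20' >/dev/null;python3 -c "
from h import *
show()"
```

```text
t 14.40 pos [564.3 113.2  93.6] yaw(z) -0.70 tilt(deg) [0.08 0.05] F [0.3 0.9 1.3] T [ 0.22 -0.04  0.18] w 27.5mm q [ 0.    0.51 -0.4   1.89  0.27  0.79 -0.55]
t 14.90 pos [564.6 113.1  93.6] yaw(z) -30.71 tilt(deg) [0.12 0.04] F [2.1 0.1 0.5] T [ 0.15 -0.37  0.14] w 27.1mm q [-0.1   0.5  -0.27  1.9   0.18  0.77 -1.  ]
```

```bash
python3 -m jog '0 0.4 0.7 1 0 0 20;0 0 0 1 0 0 20;0 0 0 1 0 0 20;0 0 0 1 0 0 20;0 0 0 1 0 0 20' >/dev/null;python3 -c "
from h import *
show()";  python3 -m jog '0 0 0 1 0 0 20;0 0 0 1 0 0 20;0 0 0 1 0 0 20;0 0 0 0.8 0 0 20;0 0 0 0.5 0 0 20' >/dev/null;python3 -c "
from h import *
show()"
```

```text
t 15.40 pos [565.1 112.8  93.5] yaw(z) -60.71 tilt(deg) [0.08 0.01] F [ 0.8 -0.   1.5] T [-0.04 -0.14  0.21] w 27.5mm q [-0.19  0.49 -0.14  1.9   0.1   0.76 -1.45]
t 15.90 pos [565.3 112.5  93.6] yaw(z) -86.45 tilt(deg) [ 0.08 -0.02] F [1.5 0.  3. ] T [-0.26 -0.21  0.1 ] w 27.2mm q [-0.28  0.48 -0.03  1.91  0.02  0.75 -1.83]
```

```bash
python3 -m jog '0 0.3 -0.2 0.6 0 0 20;0 0 0 0.6 0 0 20;0 0 0 0.5 0 0 20;0 0 0 0.4 0 0 20;0 0 0 0.4 0 0 20' >/dev/null;python3 -c "
from h import *
show()";  python3 -m jog '0 0 0 0.3 0 0 20;0 0 0 0.3 0 0 20' >/dev/null;python3 -c "
from h import *
show()"; python3 -m jog '0 0 0 0.2 0 0 20;0 0 0 0.2 0 0 20' >/dev/null;python3 -c "
from h import *
show()"
```

```text
t 16.40 pos [565.3 112.3  93.5] yaw(z) -101.38 tilt(deg) [ 0.05 -0.04] F [ 0.5 -1.4  2.6] T [-0.44  0.    0.13] w 27.4mm q [-0.33  0.48  0.03  1.91 -0.02  0.75 -2.06]
t 16.60 pos [565.3 112.2  93.5] yaw(z) -105.15 tilt(deg) [ 0.05 -0.03] F [ 0.6 -3.1  3.2] T [-0.69 -0.18  0.14] w 27.5mm q [-0.34  0.48  0.05  1.91 -0.03  0.74 -2.11]
t 16.80 pos [565.2 112.2  93.5] yaw(z) -107.63 tilt(deg) [ 0.05 -0.03] F [ 0.3 -4.   4.6] T [-0.9  -0.28  0.1 ] w 27.3mm q [-0.35  0.48  0.06  1.91 -0.04  0.74 -2.15]
```

```bash
python3 -m jog '-0.3 0.4 1.2 0 0 0 20;0 0 0 0 0 0 20' >/dev/null;python3 -c "
from h import *
show()";  python3 -m jog '0 0 0 0.2 0 0 20;0 0 0 0.15 0 0 20' >/dev/null;python3 -c "
from h import *
show()"; python3 -m jog '0 0 0 0.15 0 0 20;0 0 0 0.15 0 0 20' >/dev/null;python3 -c "
from h import *
show()"
```

```text
t 17.00 pos [565.1 112.   93.6] yaw(z) -107.54 tilt(deg) [0.06 0.05] F [ 2.1 -1.2  0.2] T [-0.06 -0.73  0.07] w 27.6mm q [-0.35  0.48  0.06  1.92 -0.04  0.74 -2.14]
t 17.20 pos [565.1 112.   93.6] yaw(z) -109.73 tilt(deg) [0.05 0.04] F [ 3.5 -0.4 -0.4] T [ 0.14 -0.95  0.09] w 27.7mm q [-0.36  0.48  0.07  1.92 -0.05  0.74 -2.18]
t 17.40 pos [565.1 111.9  93.6] yaw(z) -111.53 tilt(deg) [0.05 0.03] F [ 4.   1.3 -1.4] T [ 0.38 -1.12  0.05] w 27.3mm q [-0.36  0.48  0.08  1.92 -0.05  0.74 -2.2 ]
```

```bash
python3 -m jog '0 1.0 -0.4 0 0 0 20;0 0 0 0 0 0 20' >/dev/null;python3 -c "
from h import *
show()";  python3 -m jog '0 0 0 0.15 0 0 20;0 0 0 0.1 0 0 20' >/dev/null;python3 -c "
from h import *
show()"; python3 -m jog '0 0 0 0.1 0 0 20;0 0 0 0.1 0 0 20' >/dev/null;python3 -c "
from h import *
show()"
```

```text
t 17.60 pos [565.4 111.9  93.6] yaw(z) -111.46 tilt(deg) [-0.05  0.02] F [1.1 1.7 0.4] T [ 0.47 -0.46  0.07] w 27.5mm q [-0.36  0.48  0.08  1.91 -0.05  0.75 -2.2 ]
t 17.80 pos [565.4 111.8  93.6] yaw(z) -113.02 tilt(deg) [-0.03  0.02] F [0.9 2.5 1.9] T [ 0.69 -0.27  0.08] w 27.2mm q [-0.37  0.48  0.08  1.91 -0.06  0.75 -2.22]
t 18.00 pos [565.4 111.7  93.6] yaw(z) -114.21 tilt(deg) [-0.03  0.01] F [1.5 2.8 1.7] T [ 0.79 -0.12  0.09] w 27.2mm q [-0.37  0.48  0.09  1.92 -0.06  0.75 -2.24]
```

```bash
python3 -m jog '0 -0.3 -0.7 0 0 0 20;0 0 0 0.1 0 0 20;0 0 0 0.1 0 0 20' >/dev/null;python3 -c "
from h import *
show()";  python3 -m jog '0 0 0 0.1 0 0 20;0 0 0 0.1 0 0 20' >/dev/null;python3 -c "
from h import *
show()"; python3 - <<'E'
from h import *
p,d=bot.read_camera("side");b=p[150:240,230:330,::-1]
cv2.imwrite(f"pics/side7.png",cv2.resize(b,None,fx=7,fy=6,interpolation=cv2.INTER_CUBIC))
p,d=bot.read_camera("top");b=p[170:250,210:300,::-1]
cv2.imwrite(f"pics/top7.png",cv2.resize(b,None,fx=7,fy=7,interpolation=cv2.INTER_CUBIC))
E
```

```text
t 18.30 pos [565.5 111.8  93.5] yaw(z) -115.44 tilt(deg) [-0.04 -0.03] F [-1.1  0.9  2.8] T [0.29 0.17 0.1 ] w 27.0mm q [-0.38  0.48  0.09  1.92 -0.06  0.75 -2.26]
t 18.50 pos [565.5 111.8  93.6] yaw(z) -116.64 tilt(deg) [-0.04 -0.03] F [-1.4 -0.   4. ] T [0.17 0.33 0.11] w 27.0mm q [-0.38  0.48  0.1   1.92 -0.07  0.75 -2.28]
```

View pics/side7.png

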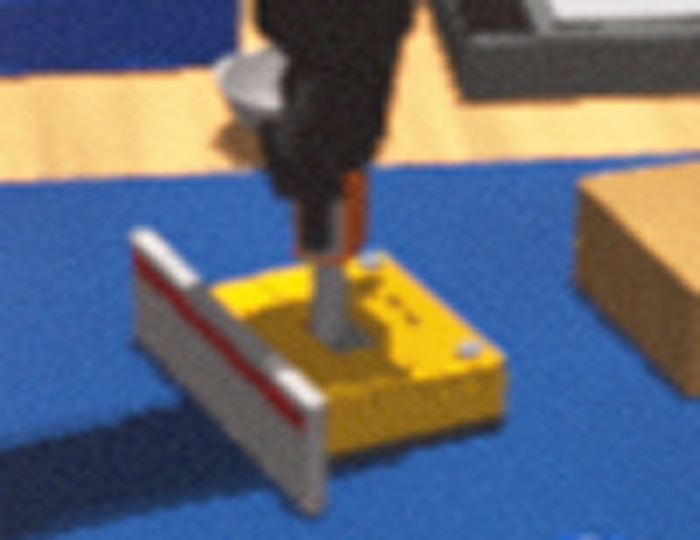

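View pics/top7.png

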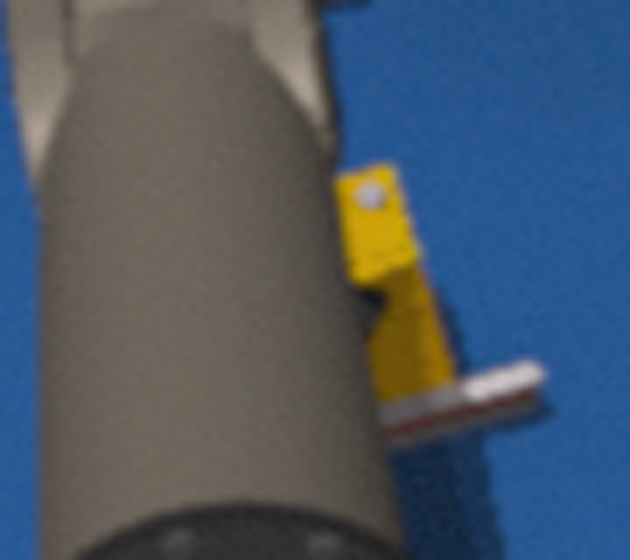

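```bash
python3 -m jog '-0.3 0 0 0.1 0 0 20;0 0 0 0.1 0 0 20' >/dev/null;python3 -c "
from h import *
show()";  python3 -m jog '0 0 0 0.1 0 0 20;0 0 0 0.1 0 0 20' >/dev/null;python3 -c "
from h import *
show()"
```

```text
t 18.80 pos [565.5 111.8  93.6] yaw(z) -117.83 tilt(deg) [-0.04 -0.03] F [-0.3 -0.4  0.6] T [-0.01  0.21  0.17] w 27.1mm q [-0.38  0.48  0.1   1.92 -0.07  0.75 -2.3 ]
t 19.00 pos [565.4 111.8  93.6] yaw(z) -119.03 tilt(deg) [-0.05 -0.03] F [-0.4 -1.   0.7] T [-0.06  0.23  0.07] w 27.2mm q [-0.39  0.48  0.11  1.92 -0.07  0.75 -2.31]
```

```bash
python3 -m jog '0 0 0 0.1 0 0 20;0 0 0 0.1 0 0 20' >/dev/null;python3 -c "
from h import *
show()";  python3 -m jog '0 0 0 0.1 0 0 20' >/dev/null;python3 -c "
from h import *
show()"
```

```text
t 19.20 pos [565.4 111.8  93.6] yaw(z) -120.23 tilt(deg) [-0.04 -0.03] F [-0.8 -0.4 -1. ] T [-0.22  0.26  0.14] w 27.2mm q [-0.39  0.48  0.11  1.92 -0.08  0.75 -2.33]
t 19.30 pos [565.4 111.8  93.6] yaw(z) -120.84 tilt(deg) [-0.04 -0.03] F [-0.  -1.  -1.5] T [-0.2   0.27  0.07] w 27.4mm q [-0.39  0.49  0.12  1.92 -0.08  0.75 -2.34]
```

```bash
python3 -m jog '0 0 0 0.1 0 0 20' >/dev/null;python3 -c "
from h import *
show()";  python3 -m jog '0 0 0 0 0 0 20' >/dev/null;python3 -c "
from h import *
show()"
```

```text
t 19.40 pos [565.5 111.9  93.6] yaw(z) -121.43 tilt(deg) [-0.04 -0.03] F [-0.6 -1.4 -1.5] T [-0.36  0.36  0.2 ] w 27.4mm q [-0.4   0.49  0.12  1.92 -0.08  0.75 -2.35]
t 19.50 pos [565.4 111.9  93.6] yaw(z) -121.40 tilt(deg) [-0.04 -0.03] F [-0.6 -2.  -2.7] T [-0.35  0.33  0.19] w 27.2mm q [-0.4   0.49  0.12  1.92 -0.08  0.75 -2.35]
```

```bash
python3 -m jog '0 0 0 0.05 0 0 20' >/dev/null;python3 -c "
from h import *
show()";  python3 -m jog '0 0 0 0 0 0 20' >/dev/null;python3 -c "
from h import *
show()"
```

```text
t 19.60 pos [565.5 111.9  93.6] yaw(z) -121.68 tilt(deg) [-0.04 -0.03] F [-1.8 -1.8 -3.2] T [-0.42  0.37  0.18] w 27.2mm q [-0.4   0.49  0.12  1.92 -0.08  0.75 -2.35]
t 19.70 pos [565.5 111.9  93.6] yaw(z) -121.69 tilt(deg) [-0.04 -0.03] F [-1.3 -1.2 -3.4] T [-0.49  0.41  0.2 ] w 27.2mm q [-0.4   0.49  0.12  1.92 -0.08  0.75 -2.35]
```

The resting torque has gone from about 0.1 to 0.2 N m and stays there, at the predicted angle, so the end is just touched. I'll back off inside the key's play, check seating with a light press, and release.

```bash
python3 -m jog '0 0 0 -0.2 0 0 20;0.4 0 0 -0.2 0 0 20;0 0 0 0 0 0 20' >/dev/null;python3 -c "
from h import *
show()";  python3 -m jog '0 0 0 0 0 0 30;0 0 0 0 0 0 40;0 0 0 0 0 0 50;0 0 0 0 0 0 50'; python3 -c "
from h import *
show()"; python3 -m jog '-10 0 0 0 0 0 50;-20 0 0 0 0 0 50;-30 0 0 0 0 0 50;-40 0 0 0 0 0 50;-30 0 0 0 0 0 50'
```

```text
t 20.00 pos [565.6 112.   93.6] yaw(z) -119.24 tilt(deg) [-0.03 -0.01] F [-3.6 -2.2 -0.8] T [-0.6   0.74  0.04] w 27.4mm q [-0.39  0.48  0.11  1.92 -0.08  0.75 -2.32]
t: 20.4
eef_pos: [0.5664, 0.1126, 0.0938]
tool_rot: [0.358, 0.611, 0.357, -0.61]
contact_force: [-0.2, -0.3, 0.3]
gripper_width: 0.583
t 20.40 pos [566.4 112.6  93.8] yaw(z) -119.27 tilt(deg) [0.07 0.03] F [-0.2 -0.3  0.3] T [-0.   -0.01 -0.03] w 49.8mm q [-0.39  0.48  0.11  1.92 -0.08  0.74 -2.32]
t: 20.9
eef_pos: [0.5664, 0.1123, 0.2266]
tool_rot: [0.358, 0.611, 0.357, -0.609]
contact_force: [1.4, 1.3, 0.7]
gripper_width: 0.587
```

Move aside so the top camera can see the stop and verify the red line.

```bash
python3 -m jog '0 0 40 0 0 0 50;0 0 45 0 0 0 50;0 0 45 0 0 0 50;0 0 45 0 0 0 50;0 0 45 0 0 0 50';python3 - <<'E'
from h import *
show()
p,d=bot.read_camera("side");np.savez("pics/side8.npz",p=p,d=d);b=p[170:240,240:320,::-1]
a=cv2.resize(b,(400,350),interpolation=cv2.INTER_CUBIC)
p,d=bot.read_camera("top");np.savez("pics/top8.npz",p=p,d=d);b=p[180:250,215:295,::-1];
cv2.imwrite("pics/c8.png",np.hstack([a,cv2.resize(b,(400,350),interpolation=cv2.INTER_CUBIC)]));cv2.imwrite("pics/top8.png",p[:,:,::-1])
P=cloud("top",d,d>0);Q=P[(abs(P[:,0]-.565)<.04)&(abs(P[:,1]-.112)<.04)&(P[:,2]>.115)&(P[:,2]<.15)]
print(len(Q),np.median(Q,0)) if len(Q) else 0
P=cloud("side",np.load("pics/side8.npz")["d"],d>0);Q=P[(abs(P[:,0]-.565)<.04)&(abs(P[:,1]-.112)<.04)&(P[:,2]>.12)&(P[:,2]<.15)]
print(len(Q),np.median(Q,0)) if len(Q) else 0
E
```

```text
t: 21.4
eef_pos: [0.4573, -0.0812, 0.2244]
tool_rot: [0.358, 0.611, 0.357, -0.61]
contact_force: [0.2, -1.4, -0.4]
gripper_width: 0.582
t 21.40 pos [457.3 -81.2 224.4] yaw(z) -119.28 tilt(deg) [0.09 0.02] F [ 0.2 -1.4 -0.4] T [-0.01 -0.05  0.05] w 49.7mm q [-0.17  0.13  0.23  2.06 -0.04  0.95 -2.  ]
99 [0.56399453 0.11380133 0.12898915]
59 [0.56332931 0.10529105 0.12895226]
```

View pics/c8.png

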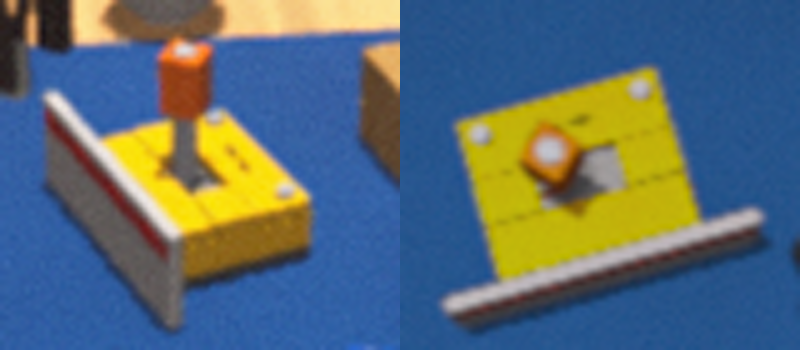

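View pics/top8.png

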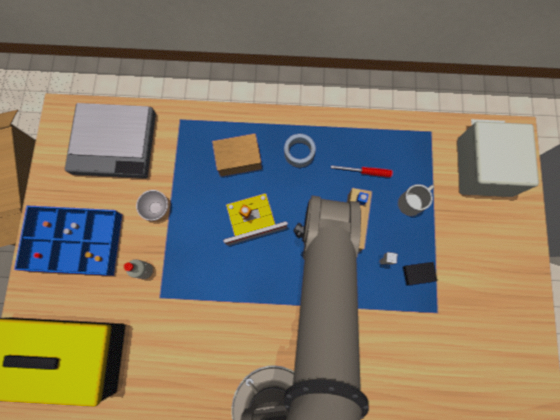

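The crop shows the orange key standing upright in the slot (side 185,80; top 548,150). Its handle top is at 129 mm, so the nose is at about 9–10 mm, which is the socket floor. The gripper is well clear and the other things haven't moved. The key hides the red line, so the cam angle rests on the tracked turn (at least 4.3 rad) and the rise in torque at the end.

```bash
python3 -m jog '0 0 0 0 0 0 50;0 0 0 0 0 0 50' >/dev/null; python3 -c "
from h import *
show();print(bot.hand_in())"
```

```text
t 21.70 pos [459.  -78.8 224.1] yaw(z) -119.20 tilt(deg) [0.07 0.02] F [-0.6  0.3 -0. ] T [ 0.04 -0.01 -0.  ] w 49.9mm q [-0.17  0.13  0.23  2.06 -0.04  0.95 -2.  ]
the job is handed in; nothing more can be done
None
```

The job is handed in at 21.7 s. The orange key is seated in the stop's socket, and I believe the lock is home at its hard stop.

- **Seating:** I took the key from the stand and found the socket at about y = +9.8 mm in the slot. I felt it in with about 6 N at most, and the nose met the floor at the predicted height.
- **Turning:** I turned the lock about 255° clockwise in one grasp, so no regrasp was needed. The resting torque then rose from about 0.1 to 0.2 N m, and I stopped there. I backed off about 2° inside the key's play and released it.
- **Last checks:** The key stands upright and released, with its handle top at 129 mm, which puts the nose at the floor. The gripper is clear, and nothing else looked moved in the last top picture, though the arm hid part of the stand.
- **Not confirmed by sight:** The key hides the red line, so the cam's final angle comes only from the turn I tracked (near its 4.4 rad stop) and the torque rise. The end came about 4° later than my first estimate of the home angle. The side camera's depth also put the key's y about 8 mm lower than the top camera, because it sees the handle's side face.

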